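# Square up the loose corner of a tray

### The arm

A 6-joint arm with a two-finger parallel gripper is mounted at the origin on a cart in front of the work surface, level with it; the furniture and walls round the work are solid. World frame = base frame: x ahead of the robot, y to its left, z up, the work surface at z = 0. Lengths are in m, angles in rad, forces in N, time in s.
With the tool pointing down it reaches from about 0.225 to 0.875 m from the base axis. Payload 3.4 kg.
Tool frame: the origin (TCP) lies between the finger pads; the fingertips stand 11 mm ahead of it and the grasp point (between the pads) lies 8 mm behind it; z points along the fingers, y is the line along which they close (so a half turn about z gives the same grasp; the last joint's range is limited). The gripper opens to 85 mm and grips with 20 to 120 N. Pads are 22 mm wide; open, the fingers measure 114 mm over their backs; the gripper's body (76 mm by 85 mm) begins 54 mm behind the grasp point. The pads swing forward as they close: fully open they stand 13 mm farther back than shut.
Start: joints at [-1.324, 0.276, 1.505, -0, 1.361, -0.121], TCP at [0.207, -0.537, 0.242] pointing down, gripper open.
Joint ranges: [-2.89, 2.89], [-0.75, 2.08], [0.22, 2.7], [-1.18, 4.32], [0.11, 2.71], [-2.7, 2.7]. Speed limits (rad/s): [2.57, 2.57, 3.14, 3.14, 3.14, 3.14].

### API

Orientations are given as a unit quaternion [w, x, y, z].
In Python, from rig import manip, imaging gives the robot as it stands. The module is installed in compiled form; this text tells all that it offers.
- The arm moves only by the tool jog_arm, never from a script. Its argument "deltas" is one flat list of numbers, 7 for each row, row after row: the turn, a rotation vector about the world's x, y, z in degrees, then the shift along the world's x, y, z in mm, then the opening, from 0 (shut) to 1 (fully open). In form: [ax, ay, az, tx, ty, tz, gripper, ax, ay, az, tx, ty, tz, gripper, ...]. A call has 1 to 20 rows; each row is the pose to reach, as a shift and turn from the pose commanded when the call began; what a row does not reach only later rows make up. A row lasts 1/10 s, in which the tool goes at most 50 mm and 8.59 degrees, less where a joint would pass 70% of its speed; a pose out of reach is approached as far as the arm can. A call with a gripper value outside its range is refused whole. The fingers move at their own pace and stop on an object; "grip_force" is the grip in N (left out, the last holds). Time passes only in rows, so rows that repeat a pose let the fingers close. It gives the time, the measured TCP pose, the force, the opening and the grip force at its end, in the units of the state.
- manip.get_state(): the state, without advancing time (a new reading comes with each control period).
- imaging.get_image(name): name is "scene" or "top" or "wrist"; returns the picture (400x640x3 uint8, blue, green, red); there is no depth.
- imaging.calibration(name): a dict with "mtx" (3x3 intrinsics, pixels), "cam_to_world" (4x4, takes a point from camera to world coordinates). Camera axes: x right, y down, z forward; pixel columns grow to the right and rows downward; lengths in m; the calibration is good to about 2 mm. A picture is of the moment at which its call begins: read the wrist's pose just before it. calibration takes no time and is no camera call; for the wrist camera it gives the pose at the moment of the call.
- manip.sign_off(): hands the job in; it is judged then, once.
The state is a dict: "clock": time; "qpos": joint angles; "qd": joint speeds; "effort": joint torques, N m; "position": TCP position; "ee_rot": TCP orientation; "contact_force": force on the tool from outside, world axes, zero at the start; "moment": the same for the moment, N m; "width": finger opening in m; "gripper_force": force on a finger pad.
Only numpy, scipy, OpenCV 4.12 (cv2) and the standard library are available. Lean on these libraries where they do the work, as an engineer would, in place of code of your own. Each camera call takes 0.05 s, during which the arm holds its last target. There are 200 camera calls.

### The job

One side of the small wooden tray is loose at its corner and leans inward. Take the metal square by its grip, press it gently into that inside corner until both of its legs lie flush along the two sides with no gap and the loose side stands square, and keep a light pressure on both sides for a second; then lift the square out and lay it flat on the worktop beside the tray, leaving the corner square and the other things where they are.

Things in the scene. Friction and masses are not known exactly. Their poses are not given: they have to be found in the camera images.
- square: Loose metal square, 0.25 kg: two aluminium legs at a right angle, 90 mm long, 18 wide, 20 high, with a brace and a black grip block. Origin: underside, where its outer edges meet (that tip is cut back 5 mm). x along one leg, y along the other, z up; its outer faces, to press on the tray's sides, are the planes y=0 and x=0. Starts flat on the worktop, under 0.8 rad from its yaw in the corner.
- square_grip (a point): Middle of the part of the grip block to hold: x 46, y 46, z 45 mm in the square's frame, same axes. The block is 26 mm thick along the square's diagonal x = y (close the fingers along that), 44 mm wide across it, its top 63 mm above the square's underside; the legs round it are 20 mm high.
- long_side: Long side of the fixed tray: a pencil line on the bottom panel (6 mm thick, 160 x 140) and a fast pale board on it, 160 mm long, 12 thick, 24 high. Origin: corner of the pencil lines, on the panel. x along the line from the corner, y into the tray, z up. The board's inner face is parallel to x but was set by hand, anywhere within 6 mm of y=0 (not measured: feel for it). Over 20 N marks the wood.
- short_side: Short side: a pencil line, and a board (140 mm long, 12 thick, 24 high) that turns on a dowel in the corner. Origin and axes are those of long_side and do not turn with the board. The board turns about a vertical line on its inner face, which lies at y=0 and anywhere within 6 mm of x=0 (not measured). When square, its inner face runs along y. Over 20 N marks the wood.
- short_board (a joint): Turn of the short board, rad: 0 square to the long side, positive leaning inward (starts 0.05 to 0.12). Stiff by dry friction, 0.25 N m (about 3 N at the end of the square's leg); stays where it is left. Rubbing on one side can carry part of the push meant for the other (up to 0.7 of the force there), so about 10 N toward each side together makes the square bear on both.
- peg: Clothes peg, 72 x 15 x 12 mm, lying on the bottom panel at the tray's open end; a bystander. Origin at the centre of its underside.
- teaspoon: Teaspoon, 130 mm, lying at the left; a bystander.
- pepper_mill: Wooden pepper mill, 58 mm wide, 170 mm tall, at the back, under the front edge of the wall cabinet (front at about x = 0.6, underside 0.47 m above the worktop: keep the wrist from under it); a bystander. Origin at the centre of its underside.
- spice_jar: Spice jar, 46 mm wide, 106 mm tall, at the left; a bystander. Origin at the centre of its underside.
- flat_tin: Flat tin, 105 x 63 x 26 mm, behind the tray at the right; a bystander. Origin at the centre of its underside.

How it is judged:
By the outcome, as a careful person would: the job done as asked, in the order asked, and still so for the second after the job is handed in, with the robot touching nothing.
It also fails if it takes over 72 s, if anything falls off the work surface, if the arm or the gripper's body presses on something with over 40 N, if the wrist force passes 120 N, or if a joint passes its speed limit or range.

## Working session

There is one attempt and no reset: what is moved stays moved. The work goes in short steps, Python scripts to look and compute and a tool call to move; the robot and the scene stay as the last step left them, time stands still between calls to the robot, and variables do not carry over. Pictures are saved under pics/ and viewed, at most 10 in all, crops included, and the job is handed in when it is done.

Besides the shell and the picture viewer there is one more tool, called after "Request:" as name(argument=value, ...) on one line, values as JSON. jog_arm: Moves the arm, as the interface text tells. Its arguments: {"type":"object","properties":{"deltas":{"type":"array"},"grip_force":{"type":"number"}},"required":["deltas"]}

```bash
mkdir -p pics; cat > h.py <<'E'
import numpy as np, cv2
from rig import manip, imaging
def ray(name,uv,z,cal=None):
    c=cal or imaging.calibration(name); K=np.array(c["mtx"]);T=np.array(c["cam_to_world"])
    uv=np.atleast_2d(uv).astype(float)
    d=np.c_[uv,np.ones(len(uv))]@np.linalg.inv(K).T@T[:3,:3].T
    o=T[:3,3]; return o+d*((z-o[2])/d[:,2])[:,None]
def proj(name,P):
    c=imaging.calibration(name); K=np.array(c["mtx"]);T=np.linalg.inv(np.array(c["cam_to_world"]))
    p=(np.atleast_2d(P)@T[:3,:3].T+T[:3,3])@K.T; return p[:,:2]/p[:,2:]
E
python3 - <<'E'
from h import *
for n in("top","scene"):
    cv2.imwrite(f"pics/{n}0.png",imaging.get_image(n)); c=imaging.calibration(n);print(n,np.round(c["mtx"],1).tolist(),np.round(c["cam_to_world"],3).tolist())
s=manip.get_state();print(s["ee_rot"],s["clock"],s["width"])
E
```

```text
top [[460.9, 0.0, 326.0], [0.0, 460.9, 200.0], [0.0, 0.0, 1.0]] [[0.018, -0.998, 0.054, 0.488], [-1.0, -0.019, -0.008, 0.097], [0.009, -0.054, -0.998, 1.416], [0.0, 0.0, 0.0, 1.0]]
scene [[454.4, 0.0, 321.1], [0.0, 454.4, 195.3], [0.0, 0.0, 1.0]] [[-0.293, -0.742, 0.603, -0.057], [-0.956, 0.219, -0.195, 0.304], [0.013, -0.634, -0.773, 0.871], [0.0, 0.0, 0.0, 1.0]]
[-8.32230265e-04  9.83136541e-01  1.82871118e-01 -5.48504947e-05] 0.1 0.08540668962544308
```

View pics/top0.png

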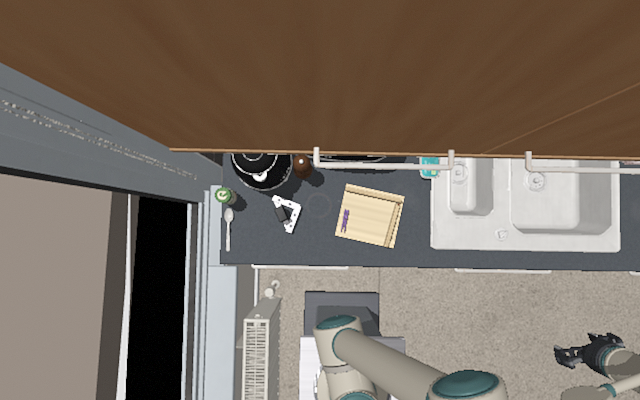

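View pics/scene0.png

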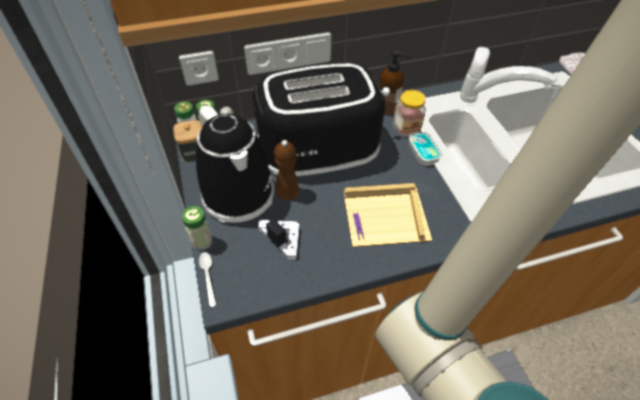

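The far-right corner of the tray (top view ~(402,196)) has the long board at the far edge and the short board on the right. The square is at ~(288,212), with its tip near (300,204).

```bash
python3 - <<'E'
from h import *
print(np.round(ray("top",[[300,204],[275,197],[293,231],[283,213]],0.02),3))
print(np.round(ray("top",[[404,195],[345,186],[396,247],[337,236]],0.03),3))
print("mill",np.round(ray("top",[[302,165]],.17),3),"jar",np.round(ray("top",[[224,196]],.1),3))
c=imaging.calibration("wrist");print(np.round(c["mtx"],1).tolist(),np.round(c["cam_to_world"],3).tolist())
E
```

```text
[[0.551 0.165 0.02 ]
 [0.571 0.241 0.02 ]
 [0.469 0.184 0.02 ]
 [0.523 0.216 0.02 ]]
[[ 0.583 -0.149  0.03 ]
 [ 0.607  0.03   0.03 ]
 [ 0.427 -0.126  0.03 ]
 [ 0.456  0.051  0.03 ]]
mill [[0.65  0.154 0.17 ]] jar [[0.566 0.378 0.1  ]]
[[349.8, 0.0, 319.0], [0.0, 349.8, 191.5], [0.0, 0.0, 1.0]] [[0.36, -0.884, -0.298, 0.283], [-0.933, -0.342, -0.113, -0.507], [-0.002, 0.319, -0.948, 0.374], [0.0, 0.0, 0.0, 1.0]]
```

Request:
jog_arm(deltas=[0, 0, 2, 60, 160, 5, 1, 0, 0, 4, 120, 320, 8, 1, 0, 0, 6, 180, 490, 8, 1, 0, 0, 9, 243, 657, 8, 1, 0, 0, 9, 243, 657, 8, 1, 0, 0, 9, 243, 657, 8, 1, 0, 0, 9, 243, 657, 8, 1, 0, 0, 9, 243, 657, 8, 1, 0, 0, 9, 243, 657, 8, 1, 0, 0, 9, 243, 657, 8, 1, 0, 0, 9, 243, 657, 8, 1, 0, 0, 9, 243, 657, 8, 1, 0, 0, 9, 243, 657, 8, 1, 0, 0, 9, 243, 657, 8, 1, 0, 0, 9, 243, 657, 8, 1, 0, 0, 9, 243, 657, 8, 1, 0, 0, 9, 243, 657, 8, 1, 0, 0, 9, 243, 657, 8, 1])

```text
clock: 1.9
position: [0.4493, 0.119, 0.2502]
ee_rot: [0.0, 0.966, 0.258, -0.0]
contact_force: [-0.5, 0.1, 0.7]
width: 0.0854
gripper_force: 0.0
```

```bash
cat > look.py <<'E'
from h import *
import sys,pickle
s=manip.get_state(); c=imaging.calibration("wrist"); im=imaging.get_image("wrist")
cv2.imwrite(f"pics/{sys.argv[1]}.png",im); pickle.dump(c,open(f"pics/{sys.argv[1]}.pkl","wb"))
R=s["ee_rot"]; print(s["clock"],np.round(s["position"],4),np.round(R,4),np.round(s["contact_force"],2),round(s["width"],4),"q",np.round(s["qpos"],2),"yaw",np.degrees(2*np.arctan2(R[2],R[1])))
E
python3 look.py w1; python3 -c "
from h import *
print(ray('scene',[[240,218],[283,200]],0))"
```

```text
1.9 [0.4493 0.119  0.2502] [ 2.000e-04  9.660e-01  2.584e-01 -3.000e-04] [-0.47  0.12  0.66] 0.0854 q [ 0.11  0.1   1.71 -0.    1.33  1.16] yaw 29.950736368795365
[[0.61095705 0.28880285 0.        ]
 [0.63525429 0.17768242 0.        ]]
```

View pics/w1.png

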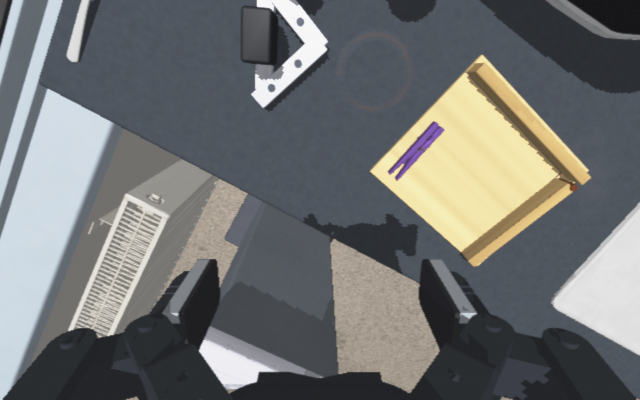

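The wrist view shows the square with its tip at ~(327,45) and grip block top at ~(257,35). The tray corner is at ~(570,185), with the peg at (415,152) well away. Zooming in on the tray.

```bash
python3 - <<'E'
from h import *
im=cv2.imread("pics/w1.png")[40:275,440:640]
cv2.imwrite("pics/w1c.png",cv2.resize(im,None,fx=2.5,fy=2.5,interpolation=cv2.INTER_CUBIC))
E
```

```text
(no output)
```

View pics/w1c.png

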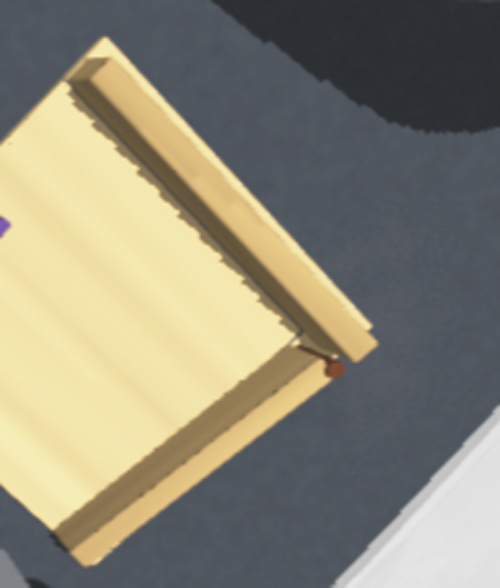

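```bash
python3 - <<'E'
from h import *
import pickle
c=pickle.load(open("pics/w1.pkl","rb"))
def f(p): return np.array([440,40])+np.array(p)/2.5
def show(n,a,b,z,full=False):
    P=ray("wrist",[a,b] if full else [f(a),f(b)],z,c); d=P[1]-P[0]
    print(n,np.round(P[:,:2]*1000,1).tolist(),"ang %.1f len %.0f"%(np.degrees(np.arctan2(d[1],d[0])),1000*np.hypot(*d[:2])))
show("panel far",(372,325),(105,38),.006)
show("panel left",(482,55),(371,172),.006,True)
show("long bottom",(297,340),(72,95),.006)
show("long top in",(325,355),(88,85),.030)
show("long top out",(378,345),(107,60),.030)
show("short bot",(300,345),(55,530),.006)
show("short top in",(325,362),(70,550),.030)
show("short top out",(340,377),(95,567),.030)
show("square leg y",(327,45),(263,108),.02,True)
show("square leg x",(327,45),(296,2),.02,True)
show("block",(272,36),(242,34),.063,True)
print(ray("wrist",[[257,35]],.063,c))
# grip px for next camera
E
```

```text
panel far [[582.5, -151.2], [617.4, 26.5]] ang 78.9 len 181
panel left [[617.6, 26.6], [459.5, 57.3]] ang 169.0 len 161
long bottom [[560.6, -127.1], [593.4, 24.5]] ang 77.8 len 155
long top in [[559.0, -123.6], [594.7, 30.1]] ang 76.9 len 158
long top out [[573.4, -139.8], [605.5, 29.5]] ang 79.3 len 172
short bot [[559.5, -129.9], [430.2, -91.7]] ang 163.6 len 135
short top in [[556.6, -125.7], [431.2, -87.9]] ang 163.2 len 131
short top out [[554.8, -135.9], [429.9, -103.2]] ang 165.3 len 129
square leg y [[546.8, 165.7], [463.7, 192.0]] ang 162.5 len 87
square leg x [[546.8, 165.7], [564.2, 209.1]] ang 68.2 len 47
block [[526.7, 208.4], [515.5, 230.8]] ang 116.5 len 25
[[0.5211021  0.21963511 0.063     ]]
```

Request:
jog_arm(deltas=[0, 0, 8.5, 10, 15, 0, 1, 0, 0, 17, 20, 30, 0, 1, 0, 0, 25.5, 30, 45, 0, 1, 0, 0, 34, 40, 60, 0, 1, 0, 0, 42.5, 50, 75, 0, 1, 0, 0, 51, 60, 90, 0, 1, 0, 0, 59.5, 72, 101, 0, 1, 0, 0, 68, 72, 101, 0, 1, 0, 0, 76.5, 72, 101, 0, 1, 0, 0, 85, 72, 101, 0, 1, 0, 0, 93.5, 72, 101, 0, 1, 0, 0, 102, 72, 101, 0, 1, 0, 0, 110.5, 72, 101, 0, 1, 0, 0, 119, 72, 101, -10, 1, 0, 0, 127.5, 72, 101, -20, 1, 0, 0, 136, 72, 101, -40, 1, 0, 0, 144.5, 72, 101, -60, 1, 0, 0, 153, 72, 101, -75, 1, 0, 0, 161.5, 72, 101, -85, 1, 0, 0, 170, 72, 101, -90, 1])

```text
clock: 3.95
position: [0.5213, 0.2196, 0.1593]
ee_rot: [-0.001, -0.176, 0.984, -0.0]
contact_force: [0.2, 0.5, -0.1]
width: 0.0852
gripper_force: 0.0
```

Request:
jog_arm(deltas=[0, 0, 7, 0, 0, 0, 1, 0, 0, 7, 0, 0, 0, 1, 0, 0, 7, 0, 0, 0, 1])

```text
clock: 4.25
position: [0.522, 0.2204, 0.1606]
ee_rot: [0.0, -0.232, 0.973, 0.0]
contact_force: [-0.3, 0.2, -0.1]
width: 0.0854
gripper_force: 0.0
```

```bash
python3 look.py w2
```

```text
4.25 [0.522  0.2204 0.1606] [ 2.000e-04 -2.320e-01  9.727e-01  0.000e+00] [-0.35  0.24 -0.13] 0.0854 q [ 0.28  0.32  1.65  0.    1.17 -1.76] yaw 206.8310765121841
```

View pics/w2.png

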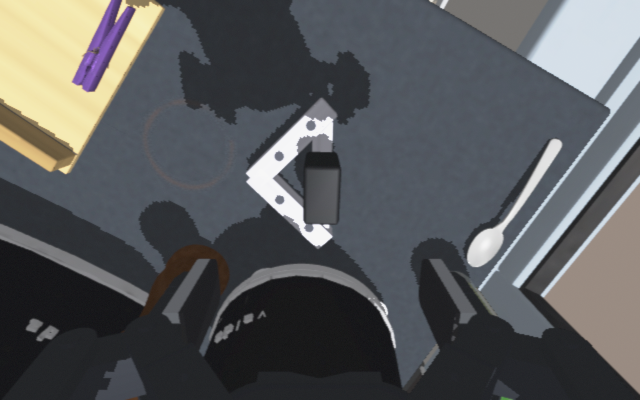

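The square is below the open gripper: tip at ~(250,177), leg ends at (322,100) and (322,245), block top centred at ~(322,195).

```bash
python3 - <<'E'
from h import *
import pickle
c=pickle.load(open("pics/w2.pkl","rb"))
print(ray("wrist",[[305,168],[339,168],[339,223],[305,223],[322,195]],.063,c).round(4))
P=ray("wrist",[[247,173],[322,98],[319,249],[333,240],[247,180]],.02,c);print(P.round(4))
for a,b in((0,1),(4,2)):d=P[b]-P[a];print(np.degrees(np.arctan2(d[1],d[0])),np.hypot(*d[:2]))
print(ray("wrist",[[247,180]],0,c))
E
```

```text
[[0.5073 0.2018 0.063 ]
 [0.4969 0.2224 0.063 ]
 [0.5326 0.2413 0.063 ]
 [0.5436 0.2197 0.063 ]
 [0.5193 0.2209 0.063 ]]
[[0.543  0.1654 0.02  ]
 [0.4634 0.1928 0.02  ]
 [0.5778 0.2482 0.02  ]
 [0.5647 0.2551 0.02  ]
 [0.5485 0.1677 0.02  ]]
161.01698385849522 0.08416597698783389
69.94705591752079 0.08568969071179398
[[0.55572656 0.16659965 0.        ]]
```

Request:
jog_arm(deltas=[0, 0, 0, -2, 0, -40, 1, 0, 0, 0, -2, 0, -80, 1, 0, 0, 0, -2, 0, -105, 1, 0, 0, 0, -2, 0, -122, 1, 0, 0, 0, -2, 0, -122, 1, 0, 0, 0, -2, 0, -122, 0, 0, 0, 0, -2, 0, -122, 0, 0, 0, 0, -2, 0, -122, 0, 0, 0, 0, -2, 0, -122, 0, 0, 0, 0, -2, 0, -122, 0, 0, 0, 0, -2, 0, -122, 0, 0, 0, 0, -2, 0, -122, 0], grip_force=60)

```text
clock: 5.5
position: [0.5205, 0.2215, 0.0395]
ee_rot: [0.001, -0.234, 0.972, -0.0]
contact_force: [-0.7, -0.6, 6.3]
width: 0.0255
gripper_force: 60.1
```

Request:
jog_arm(deltas=[0, 0, 0, 0, 0, 5, 0, 0, 0, 0, 0, 0, 20, 0, 0, 0, 0, 0, 0, 45, 0, 0, 0, 1, 0, -10, 65, 0, 0, 0, 2, 0, -30, 75, 0, 0, 0, 3, 0, -60, 75, 0, 0, 0, 4, 0, -95, 75, 0, 0, 0, 5, 0, -130, 75, 0, 0, 0, 6, 0, -165, 75, 0, 0, 0, 7, 0, -200, 75, 0, 0, 0, 7, 0, -235, 75, 0, 0, 0, 7, -1, -260, 75, 0, 0, 0, 7, -1, -275, 75, 0, 0, 0, 7, -1, -278, 75, 0, 0, 0, 7, -1, -278, 75, 0, 0, 0, 7, -1, -278, 75, 0])

```text
clock: 7.1
position: [0.5186, -0.0554, 0.1132]
ee_rot: [-0.0, -0.293, 0.956, 0.001]
contact_force: [0.1, -0.3, -2.2]
width: 0.0251
gripper_force: 59.1
```

```bash
python3 look.py w3
```

```text
7.1 [ 0.5186 -0.0554  0.1132] [-1.000e-04 -2.934e-01  9.560e-01  5.000e-04] [ 0.07 -0.31 -2.16] 0.0251 q [-0.24  0.3   1.81  0.    1.02 -2.41] yaw 214.11768671943844
```

View pics/w3.png

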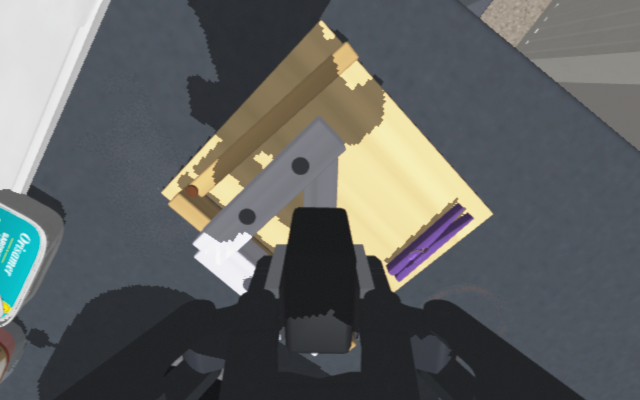

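The held square is over the tray. Its y-leg outer edge runs from (200,233) to (320,117), the panel's front edge from (322,22) to (492,213), and the short board from (190,195) to (350,50).

```bash
python3 - <<'E'
from h import *
import pickle
c=pickle.load(open("pics/w3.pkl","rb"))
def L(n,a,b,z):
    P=ray("wrist",[a,b],z,c);d=P[1]-P[0];print(n,(P[:,:2]*1000).round(1).tolist(),"ang %.1f len %.0f"%(np.degrees(np.arctan2(d[1],d[0])),1000*np.hypot(*d[:2])))
L("panel front",(322,22),(492,213),.006)
L("panel right",(162,195),(322,22),.006)
L("yleg outer",(196,240),(320,117),.094)
L("yleg end",(320,117),(345,150),.094)
L("short top in",(210,205),(357,58),.030)
L("tip",(193,238),(193,258),.094)
L("tipbot",(196,255),(245,294),.074)
R=im=cv2.imread("pics/w3.png")
cv2.imwrite("pics/w3c.png",cv2.resize(im[20:310,150:420],None,fx=2,fy=2,interpolation=cv2.INTER_CUBIC))
E
```

```text
panel front [[424.5, -117.3], [459.6, 58.3]] ang 78.7 len 179
panel right [[583.2, -149.1], [424.5, -117.3]] ang 168.7 len 162
yleg outer [[546.2, -108.1], [465.1, -91.6]] ang 168.5 len 83
yleg end [[465.1, -91.6], [470.7, -74.6]] ang 71.8 len 18
short top in [[558.6, -115.1], [431.4, -88.5]] ang 168.2 len 130
tip [[546.0, -109.8], [555.6, -104.8]] ang 27.6 len 11
tipbot [[566.8, -104.7], [573.4, -69.8]] ang 79.3 len 36
```

View pics/w3c.png

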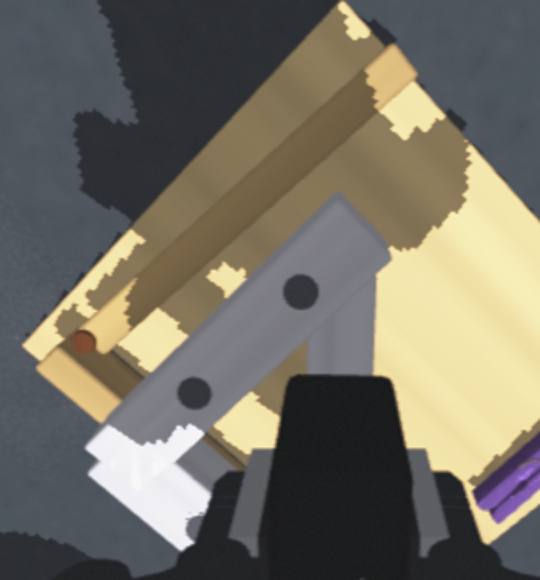

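Request:
jog_arm(deltas=[0, 0, 0.3, 0, 0, -15, 0, 0, 0, 0.3, 0, 0, -35, 0, 0, 0, 0.3, 0, 0, -50, 0, 0, 0, 0.3, 0, 0, -60, 0, 0, 0, 0.3, 0, 0, -65, 0, 0, 0, 0.3, 0, 0, -66, 0, 0, 0, 0.3, 0, 0, -66, 0, 0, 0, 0.3, 0, 0, -66, 0])

```text
clock: 7.95
position: [0.5194, -0.0566, 0.048]
ee_rot: [0.001, -0.296, 0.955, -0.0]
contact_force: [1.2, 0.2, -2.1]
width: 0.0256
gripper_force: 59.2
```

Request:
jog_arm(deltas=[0, 0, 0, 2, -2, 0, 0, 0, 0, 0, 4, -4, -0.5, 0, 0, 0, 0, 5, -6, -0.5, 0, 0, 0, 0, 5, -6, -0.5, 0, 0, 0, 0, 5, -6, -0.5, 0])

```text
clock: 8.45
position: [0.5242, -0.0627, 0.047]
ee_rot: [0.0, -0.295, 0.955, -0.0]
contact_force: [0.5, 1.0, -1.8]
width: 0.0255
gripper_force: 59.3
```

Request:
jog_arm(deltas=[0, 0, 0, 1, -0.2, 0, 0, 0, 0, 0, 2, -0.4, 0, 0, 0, 0, 0, 2, -0.4, 0, 0])

```text
clock: 8.75
position: [0.5257, -0.063, 0.0467]
ee_rot: [-0.0, -0.296, 0.955, 0.0]
contact_force: [0.5, 1.5, -2.4]
width: 0.0252
gripper_force: 59.3
```

Request:
jog_arm(deltas=[0, 0, 0, 0.5, -0.1, 0, 0, 0, 0, 0, 1, -0.2, 0, 0, 0, 0, 0, 1.5, -0.3, 0, 0, 0, 0, 0, 1.5, -0.3, 0, 0])

```text
clock: 9.15
position: [0.5274, -0.0634, 0.0468]
ee_rot: [0.0, -0.296, 0.955, -0.0]
contact_force: [-1.0, 0.1, -1.6]
width: 0.0253
gripper_force: 59.2
```

Request:
jog_arm(deltas=[0, 0, 0, 0.5, -0.1, 0, 0, 0, 0, 0, 1, -0.2, 0, 0, 0, 0, 0, 1, -0.2, 0, 0])

```text
clock: 9.45
position: [0.5284, -0.0636, 0.0468]
ee_rot: [0.0, -0.295, 0.955, -0.0]
contact_force: [-1.0, -0.2, -2.1]
width: 0.025
gripper_force: 59.2
```

Request:
jog_arm(deltas=[0, 0, 0, 0.5, -0.1, 0, 0, 0, 0, 0, 1, -0.2, 0, 0, 0, 0, 0, 1, -0.2, 0, 0])

```text
clock: 9.75
position: [0.5294, -0.0637, 0.0468]
ee_rot: [0.0, -0.296, 0.955, -0.0]
contact_force: [-0.4, 0.4, -3.2]
width: 0.0251
gripper_force: 59.1
```

Request:
jog_arm(deltas=[0, 0, 0, 0.5, -0.1, 0, 0, 0, 0, 0, 1, -0.2, 0, 0, 0, 0, 0, 1, -0.2, 0, 0])

```text
clock: 10.05
position: [0.5299, -0.0638, 0.0468]
ee_rot: [-0.0, -0.296, 0.955, 0.0]
contact_force: [-0.5, -0.0, -0.9]
width: 0.0256
gripper_force: 59.1
```

Request:
jog_arm(deltas=[0, 0, 0, 0.5, -0.1, 0, 0, 0, 0, 0, 1, -0.2, 0, 0, 0, 0, 0, 1, -0.2, 0, 0])

```text
clock: 10.35
position: [0.5299, -0.0639, 0.0466]
ee_rot: [-0.001, -0.296, 0.955, 0.001]
contact_force: [-4.0, 0.1, 0.4]
width: 0.0254
gripper_force: 58.9
```

Request:
jog_arm(deltas=[0, 0, 0, 0.5, -0.1, 0, 0, 0, 0, 0, 1, -0.2, 0, 0, 0, 0, 0, 1, -0.2, 0, 0])

```text
clock: 10.65
position: [0.53, -0.0639, 0.0465]
ee_rot: [-0.002, -0.296, 0.955, 0.001]
contact_force: [-7.4, -0.1, 0.9]
width: 0.0256
gripper_force: 58.8
```

Request:
jog_arm(deltas=[0, 0, 0, -1, -0.8, 0, 0, 0, 0, 0, -1.2, -1.8, 0, 0, 0, 0, 0, -1.4, -2.8, 0, 0, 0, 0, 0, -1.6, -3.7, 0, 0, 0, 0, 0, -1.8, -4.7, 0, 0, 0, 0, 0, -2, -5.7, 0, 0, 0, 0, 0, -2.2, -6.7, 0, 0, 0, 0, 0, -2.2, -6.7, 0, 0])

```text
clock: 11.45
position: [0.5289, -0.069, 0.0463]
ee_rot: [-0.001, -0.295, 0.956, 0.002]
contact_force: [-3.3, 5.4, -0.6]
width: 0.0253
gripper_force: 59.0
```

```bash
cat > st.py <<'E'
from h import *
s=manip.get_state(); a=np.radians(78.8); x=np.array([np.cos(a),np.sin(a)]);y=np.array([-x[1],x[0]])
d=(np.array(s["position"])[:2]-[.560,-.127])*1000; f=np.array(s["contact_force"])[:2]; R=s["ee_rot"]
print("tray xy",(d@x-46).round(1),(d@y-46).round(1),"F",(f@x).round(1),(f@y).round(1),"M",np.round(s["moment"],2),"yaw",np.degrees(2*np.arctan2(R[2],R[1])).round(2), s["clock"])
E
python3 st.py
```

```text
tray xy 4.8 -4.2 F 4.7 4.3 M [1.08 0.67 0.12] yaw 214.3 11.45
```

Request:
jog_arm(deltas=[0, 0, 0, -0.1, -0.9, 0, 0, 0, 0, 0, -0.2, -1.9, 0, 0, 0, 0, 0, -0.3, -2.9, 0, 0, 0, 0, 0, -0.3, -2.9, 0, 0])

```text
clock: 11.85
position: [0.5287, -0.07, 0.0465]
ee_rot: [-0.0, -0.294, 0.956, 0.004]
contact_force: [-1.8, 11.5, 1.0]
width: 0.026
gripper_force: 58.7
```

```bash
python3 st.py
```

```text
tray xy 3.8 -4.2 F 10.9 4.0 M [2.13 0.51 0.26] yaw 214.23 11.85
```

Request:
jog_arm(deltas=[0, 0, 0, 0.8, -0.2, 0, 0, 0, 0, 0, 1.5, -0.3, 0, 0, 0, 0, 0, 2.1, -0.4, 0, 0, 0, 0, 0, 2.1, -0.4, 0, 0])

```text
clock: 12.25
position: [0.5288, -0.0701, 0.0466]
ee_rot: [-0.002, -0.295, 0.956, 0.005]
contact_force: [-6.8, 12.1, 5.3]
width: 0.0257
gripper_force: 59.6
```

```bash
python3 st.py; python3 look.py w4
```

```text
tray xy 3.8 -4.3 F 10.5 9.1 M [2.18 1.07 0.34] yaw 214.27 12.25
12.25 [ 0.5288 -0.0701  0.0466] [-0.0019 -0.2946  0.9556  0.0045] [-6.85 12.06  5.33] 0.0257 q [-0.27  0.4   1.86  0.01  0.88 -2.44] yaw 214.26883401138176
```

View pics/w4.png

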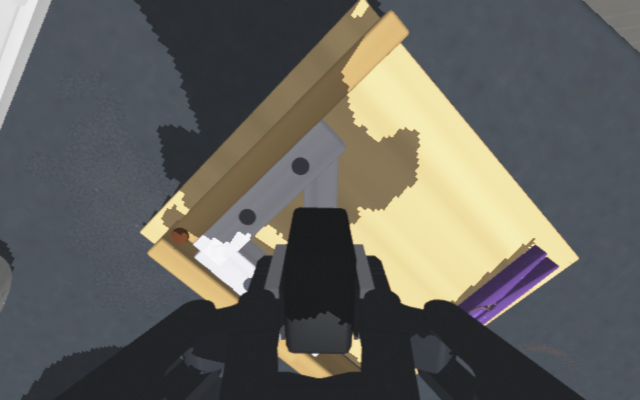

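Both legs look seated: the short leg's edge runs along the board from (200,235) to (325,125). I'll add slightly more push and hold for over a second.

Request:
jog_arm(deltas=[0, 0, 0, 0, -0.8, 0, 0, 0, 0, 0, 0.2, -0.8, 0, 0, 0, 0, 0, 0.2, -0.8, 0, 0, 0, 0, 0, 0.2, -0.8, 0, 0, 0, 0, 0, 0.2, -0.8, 0, 0, 0, 0, 0, 0.2, -0.8, 0, 0, 0, 0, 0, 0.2, -0.8, 0, 0, 0, 0, 0, 0.2, -0.8, 0, 0, 0, 0, 0, 0.2, -0.8, 0, 0, 0, 0, 0, 0.2, -0.8, 0, 0, 0, 0, 0, 0.2, -0.8, 0, 0, 0, 0, 0, 0.2, -0.8, 0, 0, 0, 0, 0, 0.2, -0.8, 0, 0, 0, 0, 0, 0.2, -0.8, 0, 0])

```text
clock: 13.7
position: [0.5288, -0.0701, 0.0465]
ee_rot: [-0.002, -0.294, 0.956, 0.005]
contact_force: [-6.8, 14.7, 5.6]
width: 0.0253
gripper_force: 59.3
```

```bash
python3 st.py; python3 look.py w5; python3 - <<'E'
import cv2
im=cv2.imread("pics/w5.png")[0:300,130:420]
cv2.imwrite("pics/w5c.png",cv2.resize(im,None,fx=2,fy=2,interpolation=cv2.INTER_CUBIC))
E
```

```text
tray xy 3.7 -4.3 F 13.1 9.5 M [2.48 1.03 0.31] yaw 214.25 13.7
13.7 [ 0.5288 -0.0701  0.0465] [-0.0018 -0.2945  0.9556  0.0052] [-6.78 14.67  5.58] 0.0253 q [-0.27  0.4   1.86  0.01  0.88 -2.44] yaw 214.25161672739665
```

View pics/w5c.png

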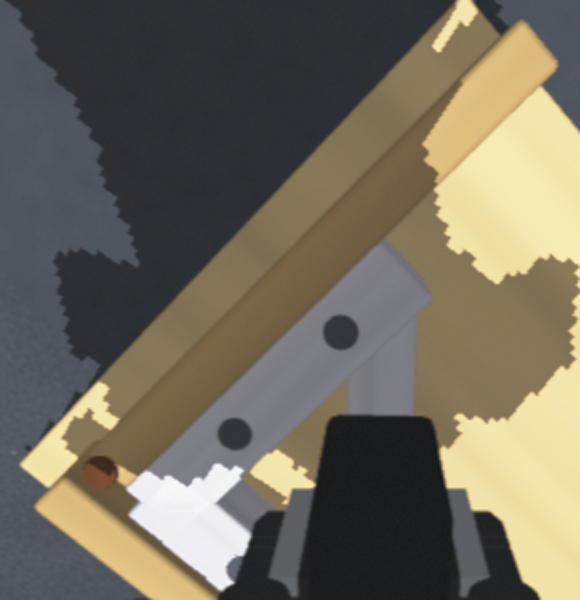

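```bash
python3 - <<'E'
from h import *
import pickle
c=pickle.load(open("pics/w5.pkl","rb"))
def L(n,a,b,z):
    P=ray("wrist",np.array([a,b])/2+[130,0],z,c);d=P[1]-P[0];print(n,(P[:,:2]*1000).round(1).tolist(),"ang %.2f len %.0f"%(np.degrees(np.arctan2(d[1],d[0])),1000*np.hypot(*d[:2])))
L("panel",(22,463),(462,0),.006)
L("board out",(85,462),(525,22),.030)
L("board in",(385,238),(558,68),.030)
L("leg",(128,487),(382,242),.0275)
E
```

```text
panel [[581.3, -150.1], [425.1, -118.4]] ang 168.52 len 159
board out [[556.4, -133.7], [426.5, -106.1]] ang 168.01 len 133
board in [[475.2, -105.2], [429.2, -95.8]] ang 168.44 len 47
leg [[558.1, -122.5], [476.4, -105.0]] ang 167.91 len 84
```

Both legs are flush and the board angle matches the panel to within ~0.3°. Now I back off diagonally, then lift.

Request:
jog_arm(deltas=[0, 0, 0, -1, 1.5, 0, 0, 0, 0, 0, -2, 3, 0, 0, 0, 0, 0, -3, 4.5, 0, 0, 0, 0, 0, -4.5, 6.5, 0, 0, 0, 0, 0, -6, 9, 0, 0, 0, 0, 0, -8, 12, 0.5, 0, 0, 0, 0, -8, 12, 5, 0, 0, 0, 0, -8, 12, 20, 0, 0, 0, 0, -8, 12, 45, 0, 0, 0, 0, -8, 12, 65, 0, 0, 0, 0, -8, 12, 75, 0, 0, 0, 0, -8, 12, 75, 0])

```text
clock: 14.95
position: [0.5254, -0.0635, 0.1235]
ee_rot: [0.002, -0.295, 0.955, -0.001]
contact_force: [0.2, -0.4, -2.4]
width: 0.0253
gripper_force: 59.8
```

```bash
python3 st.py
```

```text
tray xy 9.6 0.3 F -0.3 -0.3 M [ 0.03 -0.01  0.05] yaw 214.37 14.95
```

Request:
jog_arm(deltas=[0, 0, 0, 0, 10, 0, 0, 0, 0, 0, -2, 30, 0, 0, 0, 0, 0, -3, 60, 0, 0, 0, 0, 0, -4, 95, 0, 0, 0, 0, 0, -6, 130, 0, 0, 0, 0, 0, -6, 160, 0, 0, 0, 0, 0, -6, 185, 0, 0, 0, 0, 0, -6, 198, 0, 0, 0, 0, 0, -6, 202, 0, 0, 0, 0, 0, -6, 202, -10, 0, 0, 0, 0, -6, 202, -30, 0, 0, 0, 0, -6, 202, -55, 0, 0, 0, 0, -6, 202, -70, 0, 0, 0, 0, -6, 202, -78, 0, 0, 0, 0, -6, 202, -81, 0, 0, 0, 0, -6, 202, -82.5, 0, 0, 0, 0, -6, 202, -82.5, 0, 0, 0, 0, -6, 202, -82.5, 0])

```text
clock: 16.75
position: [0.5191, 0.1391, 0.04]
ee_rot: [0.001, -0.295, 0.955, -0.0]
contact_force: [-0.1, 0.1, -1.9]
width: 0.0256
gripper_force: 59.9
```

Request:
jog_arm(deltas=[0, 0, 0, 0, 0, -0.5, 0, 0, 0, 0, 0, 0, -1, 0, 0, 0, 0, 0, 0, -1, 0])

```text
clock: 17.05
position: [0.5191, 0.1392, 0.0395]
ee_rot: [0.001, -0.296, 0.955, -0.0]
contact_force: [-1.3, -0.2, 5.3]
width: 0.0253
gripper_force: 60.9
```

Touchdown. Release slowly and rise.

Request:
jog_arm(deltas=[0, 0, 0, 0, 0, 0.7, 0, 0, 0, 0, 0, 0, 0.7, 0.4, 0, 0, 0, 0, 0, 0.7, 0.6, 0, 0, 0, 0, 0, 0.7, 0.9, 0, 0, 0, 0, 0, 0.7, 1, 0, 0, 0, 0, 0, 0.7, 1, 0, 0, 0, 0, 0, 10, 1, 0, 0, 0, 0, 0, 30, 1, 0, 0, 0, 0, 0, 60, 1, 0, 0, 0, 0, 0, 90, 1, 0, 0, 0, 0, 0, 120, 1, 0, 0, 0, -20, -20, 150, 1, 0, 0, 0, -50, -50, 180, 1, 0, 0, 0, -80, -80, 200, 1, 0, 0, 0, -110, -100, 200, 1, 0, 0, 0, -120, -100, 200, 1, 0, 0, 0, -120, -100, 200, 1, 0, 0, 0, -120, -100, 200, 1])

```text
clock: 18.85
position: [0.3989, 0.0393, 0.2387]
ee_rot: [0.001, -0.296, 0.955, -0.0]
contact_force: [-0.4, -0.1, 0.0]
width: 0.0851
gripper_force: 0.0
```

```bash
python3 look.py w6
```

```text
18.85 [0.3989 0.0393 0.2387] [ 9.000e-04 -2.956e-01  9.553e-01 -0.000e+00] [-0.41 -0.14  0.01] 0.0851 q [-0.08  0.01  1.84  0.    1.29 -2.25] yaw 214.38519003118614
```

View pics/w6.png

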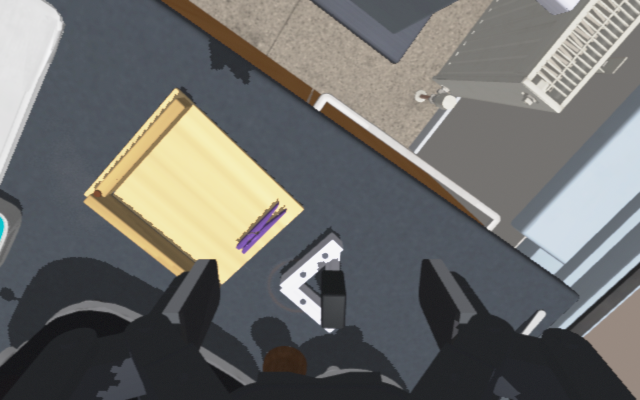

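The tray corner is square, the peg at (262,228) hasn't moved, and the square lies flat beside the tray at ~(315,282).

```bash
python3 -c "
from rig import manip
print(manip.sign_off())"
```

```text
the job is handed in; nothing more can be done
None
```

I pressed the square into the corner with about 13 N on the short side and 9 N on the long side for over a second, leaving the loose side within about 0.5° of square by camera; it now lies flat beside the tray, and I handed the job in at about 19 s.

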